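Seat a spare arm hook in the grooved kitchen rail

TASK

Take the spare steel arm hook that stands on the counter and hang it in the grooved rail, in the middle of the free stretch between the two ladles: with its arm raised, tip its lip up into the groove behind the rail's upper edge, then swing the arm down until the back plate lies flat and square against the rail, and let go. Leave the ladles hanging and everything else on the counter where it stands.

Things in the scene. Friction and masses are not known exactly. Their poses are not given: they have to be found in the camera images.
- rail: Fixed aluminium rail with one groove (slatwall type), 460 mm long, 98 high, 24 deep, lower edge 185 and top 283 mm above the counter, on two posts behind it; flat base 8 mm thick from 60 mm before the front face to 100 behind. Origin on the counter below the middle of the front face. z up, y along the rail, +x from the front face INTO the rail (free space at -x). Ends capped.
- groove (a point): On the front face at mid-length, at the groove's lower edge (flat ledge, x = 0 to 20 mm), 235 mm above the counter; axes as rail. The mouth is 20 mm high (z = 0 to 20); behind mouth and upper lip the hollow is x = 4 to 20 mm deep and reaches from the ledge up to z = 44 mm. Below the ledge the front face is flat for 50 mm.
- upper_edge (a point): On the front face at mid-length, 20 mm above groove: lower edge of the rail's upper lip, a 4 mm thick front wall (x = 0 to 4 mm) from here up to 28 mm above.
- hook: Spare arm hook, loose, bare steel, 220 to 350 g, 173 mm long, 60 wide at the plate, 78 high, standing upright on the counter. Origin on the underside, at the back face of the back plate, mid-width. z up, y across, -x along the arm to its free end. Back plate 60 wide, x = -4 to 0, z = 0 to 50 mm. Seated, the origin lies on the rail's front face, 46 mm below the ledge; it may droop 3 degrees.
- hook_arm (a point): Good place to grip: in the arm, at x = -100, y = 0, z = 14 mm of hook. The arm is a straight rectangular tube 15 mm wide (y), 28 mm high (z = 0 to 28), from x = -4 to -154 mm. Centre of mass of the hook about x = -64, z = 22 mm.
- hook_heel (a point): Rear lower edge of the hook's neck, x = 11, z = 46 mm of hook. The neck is a shelf 60 mm wide, 4 thick (z = 46 to 50), from the plate's top back to x = 11. Seated it lies on the ledge, this edge 11 mm behind the rail's face. Going in with the arm raised 40 degrees this edge ends about 2 mm before the face and 2 above the ledge, then moves back to 11 mm while the arm swings down.
- hook_lip (a point): Middle of the top edge of the hook's lip, x = 9, z = 78 mm of hook. The lip is a tongue 60 mm wide, 4 thick (x = 7 to 11), rising from z = 46 to 78. Seated it overlaps the rail's upper lip by 12 mm with 3 mm play. Too tall for the mouth upright: it goes in along its own length, the arm's end raised (turn about +y) over some 25 degrees; 40 leaves about 4 mm each way.
- hook_tip (a point): Top of the upturned stop at the arm's free end, x = -158, z = 52 mm of hook; the stop is 8 mm thick and 52 mm high.
- peg_left: Fixed small steel hook in the rail's groove that carries the larger ladle, left of the rail's middle for one who faces the front (+y of the rail). 30 mm wide. Origin on the rail's front face, 209 mm above the counter; axes as rail. Its peg sticks out 58 mm (to -x).
- peg_right: The same at the right (-y of the rail), carrying the smaller ladle.
- ladle_left (a joint): Sideways swing of the larger ladle about its peg, rad, 0 hanging straight. Ladle with flat handle, bowl 62 mm wide, hanging to 43 mm above the counter, its bowl reaching 92 mm out from the rail's face.
- ladle_right (a joint): The same for the smaller ladle (bowl 50 mm wide, hanging to 55 mm above the counter, 80 mm out).
- ladle_left_bowl (a point): Centre of the mouth of the larger ladle's bowl.
- ladle_right_bowl (a point): Centre of the mouth of the smaller ladle's bowl.
- jug: Brown ceramic jug, 160 mm high, 112 mm across, handle at its +y side reaching 86 mm from the axis. Origin at the centre of its foot. To be left alone.
- bowl: Round glass bowl, 156 mm across, 68 mm high, origin at the centre of its foot. To be left alone.
- clip: White plastic bag clip, 120 mm long, 20 mm high, lying flat, origin beneath its middle. To be left alone.
- mug: Pale enamel mug, 80 mm across, 78 mm high, handle at +y, origin at the centre of its foot. To be left alone.
- salt_jar: Glass jar with wooden cap, 66 mm across, 95 mm high, origin at the centre of its foot. To be left alone.
- spoon: Wooden spoon, 200 mm long, lying flat, origin beneath its middle. To be left alone.

How it is judged (in metres and radians):
On the way:
1. the hook's lip is up behind the rail's upper edge while its arm is still raised (x of hook_lip in the frame of groove between 0.005 and 0.022 m and z of hook_lip in the frame of groove between 0.021 and 0.046 m and angle between hook's own z axis and vertical above 0.2 rad), for 0.05 s.
At the end, for the whole second after the job is handed in: The hook hangs released and at rest: neck on the ledge (about 4 mm), lip behind the rail's upper lip, foot of the back plate within 5 mm of the rail's face, upright and square within 0.11 rad, its middle at least 70 mm from each ladle's peg (x of hook_lip in the frame of groove between 0.003 and 0.014 m and z of hook_lip in the frame of groove between 0.027 and 0.036 m and x of hook in the frame of groove between -0.005 and 0.003 m and angle between the z axis of hook and the z axis of rail, either way round below 0.11 rad and angle between the y axis of hook and the y axis of rail, either way round below 0.11 rad and y of hook_lip in the frame of peg_left below -0.07 m and y of hook_lip in the frame of peg_right above 0.07 m and linear speed of hook below 0.02 m/s); the robot touches nothing.
It fails at once if a ladle was knocked into a swing of more than 0.4 rad (value of joint any of ladle_left, ladle_right above 0.4 rad or value of joint any of ladle_left, ladle_right below -0.4 rad).
It fails at once if another thing on the counter was shifted by more than 30 mm (distance of any of jug, bowl, clip, mug, salt_jar, spoon from where it was at the start of the episode above 0.03 m).
It fails at once if the jug was tipped (angle between jug's own z axis and vertical above 0.35 rad).
It also fails if it takes over 45 s, if anything falls off the work surface, if the arm or the gripper's body presses on something with over 40 N, if the wrist force passes 120 N, or if a joint passes its speed limit or range.

ROBOT

A 6-joint arm with a two-finger parallel gripper is mounted at the origin on the work surface. World frame = base frame: x ahead of the robot, y to its left, z up, the work surface at z = 0. Lengths are in mm, angles in rad, forces in N, time in s.
With the tool pointing down it reaches from about 350 to 875 mm from the base axis. Payload 4.2 kg.
Tool frame: the origin (TCP) lies midway between the tips of the shut fingers; the grasp point (between the pads) lies 19 mm behind it; z points along the fingers, y is the direction in which the jaws open and shut (so a half turn about z gives the same grasp; the last joint's range is limited). The gripper opens to 85 mm and grips with 20 to 120 N. Pads are 22 mm wide; open, the fingers measure 114 mm over their backs; the gripper's body (76 mm by 85 mm) begins 54 mm behind the grasp point. The pads swing forward as they close: fully open they stand 13 mm farther back than shut.
Start: joints at [1.462, 0.385, 0.008, 0, -1.194, -0.259], TCP at [224.694, 583.191, 200.712] pointing down, gripper open.
Joint ranges: [-3.14, 3.14], [-1.21, 2.06], [-1.07, 1.41], [-3.16, 2.05], [-2.99, -0.16], [-3.1, 3.1]. Speed limits (rad/s): [2.79, 2.79, 3.14, 3.14, 3.14, 3.14].

INTERFACE

Orientations are given as a unit quaternion [x, y, z, w].
In Python, from bench import read_state, get_image, job_done, search_frame, regions_of gives the robot as it stands.
- The arm moves only by the tool servo_tool, never from a script. Its arguments are lists of equal length, an entry for each row: "turn": the turn, a rotation vector about the world's x, y, z in rad, a list of three; "dp": the shift along the world's x, y, z in m, a list of three; "fingers": the finger opening in m, from 0 to 0.0854. In form: {"turn": [[rx, ry, rz], ...], "dp": [[tx, ty, tz], ...], "fingers": [fingers, ...]}. A call has exactly 5 rows; each row shifts and turns the pose as measured when the row begins; what a row does not reach is not made up. A row lasts 1/8 s, in which the tool goes at most 62.5 mm and 10.7 degrees, less where a joint would pass 70% of its speed; a pose out of reach is approached as far as the arm can. A call is refused whole if a number of a shift passes 0.0625 or a number of a turn 0.188, either way. A call with a gripper value outside its range is refused whole. The fingers move at their own pace and stop on an object; the grip force is fixed at half the most. Time passes only in rows, so rows that do not move let the fingers close, or fill a call up. It gives the time, the measured TCP pose, the force and the opening at its end, in the units of the state.
- read_state(): the state, without advancing time (a new reading comes with each control period).
- get_image(name): name is "side" or "top" or "wrist"; returns a dict with "img" (400x640x3 uint8, red, green, blue), "vfov" (degrees; the focal length in pixels is half the picture's height over the tangent of half this angle, whatever the lens; pixels are square), "cx", "cy" (the principal point, pixels), "world_from_camera" (4x4, takes a point from camera to world coordinates); the wrist camera has in their place "mount" (4x4, takes a point from camera to tool coordinates, whose origin is the TCP and whose axes are the flange's). Camera axes: x right, y down, z forward; pixel columns grow to the right and rows downward; lengths in mm; the calibration is good to about 2 mm. The wrist camera is an equidistant fisheye: a pixel r from the principal point sees the ray r / f radians off the axis. A picture is of the moment at which its call begins: read the wrist's pose just before it. There is no depth.
- job_done(): hands the job in, once; it reports no verdict.
Trained networks look in the newest picture that a camera, given by its name, has taken for a name from the list of things; names that differ only in an ending like _2 or _b are one class to them, and where a whole thing is asked for, a point or a joint stands for the part that bears it (a point fixed in the world has none). Each returns a list of dicts, best first, with "score" (0 to 1); they miss things now and then, are a little off and sometimes report something else, mostly with a low value. They report only what shows in the picture. A call takes as long as a camera call.
- search_frame(query, camera): "box" ([left, top, width, height] in pixels, round what is visible of it).
- regions_of(query, camera): "region" (400x640 bool, what is visible of it) and "box" ([left, top, width, height] in pixels, round what is visible of it).
The state is a dict: "clock": time; "joints": joint angles; "joint_vel": joint speeds; "joint_efforts": joint torques, N m; "position": TCP position; "ee_rot": TCP orientation; "contact_force": force on the tool from outside, world axes, zero at the start; "wrist_torque": the same for the moment, N m; "gripper_width": finger opening in mm.
Only numpy, scipy, OpenCV 4.12 (cv2) and the standard library are available. Lean on these libraries where they do the work, as an engineer would, in place of code of your own. Each camera call takes 0.05 s, during which the arm holds its last target. There are 200 camera calls.

## Working session

There is one attempt and no reset: what is moved stays moved. The work goes in short steps, Python scripts to look and compute and a tool call to move; the robot and the scene stay as the last step left them, time stands still between calls to the robot, and variables do not carry over. Pictures are saved under pics/ and viewed, about 8 in all and at most 12, crops included, and the job is handed in when it is done.

Besides the shell and the picture viewer there is one more tool, called as a command line: name --argument value ..., lists and objects as JSON in quotes. servo_tool: Moves the arm, as the interface text tells. Its arguments: {"type":"object","properties":{"turn":{"type":"array","items":{"type":"array","items":{"type":"number"}}},"dp":{"type":"array","items":{"type":"array","items":{"type":"number"}}},"fingers":{"type":"array","items":{"type":"number"}}},"required":["turn","dp","fingers"]}

```bash
mkdir -p pics; cat > h.py <<'E'
import numpy as np, cv2
from bench import *
from scipy.spatial.transform import Rotation as R
def cam(n):
    s=read_state(); d=get_image(n); im=d['img']
    f=im.shape[0]/2/np.tan(np.radians(d['vfov']/2))
    if n=='wrist':
        T=np.eye(4); T[:3,:3]=R.from_quat(s['ee_rot']).as_matrix(); T[:3,3]=s['position']; T=T@np.array(d['mount'])
    else: T=np.array(d['world_from_camera'])
    return dict(img=im,f=f,cx=d['cx'],cy=d['cy'],T=T,fish=n=='wrist')
def proj(c,P):
    P=np.atleast_2d(P); q=(P-c['T'][:3,3])@c['T'][:3,:3]
    if c['fish']:
        r=np.hypot(q[:,0],q[:,1]); th=np.arctan2(r,q[:,2]); k=c['f']*th/np.maximum(r,1e-9)
    else: k=c['f']/q[:,2]
    return np.c_[c['cx']+k*q[:,0],c['cy']+k*q[:,1]]
def ray(c,u,v):
    x,y=(u-c['cx'])/c['f'],(v-c['cy'])/c['f']
    if c['fish']:
        r=np.hypot(x,y); s=np.sin(r)/max(r,1e-9); d=np.array([x*s,y*s,np.cos(r)])
    else: d=np.array([x,y,1.])
    d=c['T'][:3,:3]@d; return c['T'][:3,3],d/np.linalg.norm(d)
def onz(c,u,v,z):
    o,d=ray(c,u,v); return o+d*(z-o[2])/d[2]
def save(n,im): cv2.imwrite('pics/'+n,im[:,:,::-1])
E
python3 - <<'E'
from h import *
for n in('side','top'):
    c=cam(n); save(n+'0.png',c['img']); print(n,c['f'],c['cx'],c['cy'],c['T'].round(3).tolist())
    for q in('rail','hook','peg_left','peg_right','ladle_left','ladle_right','jug','bowl','clip','mug','salt_jar','spoon'):
        print(q,[(np.round(r['box']).tolist(),round(r['score'],2)) for r in search_frame(q,n)[:2]])
print(read_state())
E
```

```text
side 424.76747373717143 319.47593119607114 195.7003716423798 [[0.734, -0.331, 0.593, -44.133], [-0.679, -0.368, 0.635, -641.145], [0.009, -0.869, -0.495, 664.351], [0.0, 0.0, 0.0, 1.0]]
rail [([287.0, 181.0, 244.0, 219.0], 0.74)]
hook [([263.0, 222.0, 63.0, 32.0], 0.98)]
peg_left [([436.0, 250.0, 34.0, 24.0], 0.83)]
peg_right [([290.0, 182.0, 238.0, 217.0], 0.69), ([323.0, 301.0, 11.0, 20.0], 0.44)]
ladle_left [([435.0, 247.0, 31.0, 28.0], 0.94), ([260.0, 218.0, 65.0, 35.0], 0.63)]
ladle_right [([326.0, 304.0, 10.0, 19.0], 0.62)]
jug [([210.0, 147.0, 38.0, 57.0], 0.86), ([326.0, 302.0, 10.0, 17.0], 0.23)]
bowl [([271.0, 162.0, 44.0, 32.0], 0.72)]
clip [([331.0, 199.0, 32.0, 22.0], 0.64)]
mug [([151.0, 200.0, 36.0, 43.0], 0.82)]
salt_jar [([383.0, 192.0, 29.0, 30.0], 0.6), ([330.0, 198.0, 34.0, 24.0], 0.6)]
spoon [([225.0, 265.0, 70.0, 48.0], 0.59), ([263.0, 218.0, 62.0, 36.0], 0.53)]
top 393.42219207941645 316.39567940365913 200.40837595385227 [[0.025, -0.988, 0.155, 389.154], [-1.0, -0.023, 0.009, -3.408], [-0.005, -0.155, -0.988, 1268.199], [0.0, 0.0, 0.0, 1.0]]
rail [([160.0, 196.
[... 652 characters left out ...]

{'clock': 1.3, 'joints': array([ 1.46158665e+00,  3.84700453e-01,  7.88940952e-03, -2.20582498e-05,
       -1.19395598e+00, -2.58593902e-01]), 'joint_vel': array([ 0.00046885, -0.00051675, -0.00031398,  0.00048211,  0.00157885,
        0.00105273]), 'joint_efforts': array([ 4.47338175e-05, -3.92092574e+01,  1.88620126e+01,  4.19067040e+00,
       -4.56346497e-04,  9.18751624e-06]), 'position': array([224.69607305, 583.19665047, 200.7043716 ]), 'ee_rot': array([ 9.83136927e-01, -1.82870943e-01, -1.13202297e-05, -1.38479966e-05]), 'contact_force': array([ 0.04191449, -0.11632061, -0.57573951]), 'wrist_torque': array([-0.01049144, -0.01026257, -0.03793629]), 'gripper_width': 84.91686207002498}
```

```bash
python3 - <<'E'
import cv2
a=cv2.imread('pics/side0.png')[140:400,140:540]; b=cv2.imread('pics/top0.png')[100:330,150:500]
cv2.imwrite('pics/s1.png',cv2.resize(a,None,fx=2,fy=2,interpolation=cv2.INTER_CUBIC))
cv2.imwrite('pics/t1.png',cv2.resize(b,None,fx=2.2,fy=2.2,interpolation=cv2.INTER_CUBIC))
E
```

```text
(no output)
```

View pics/s1.png

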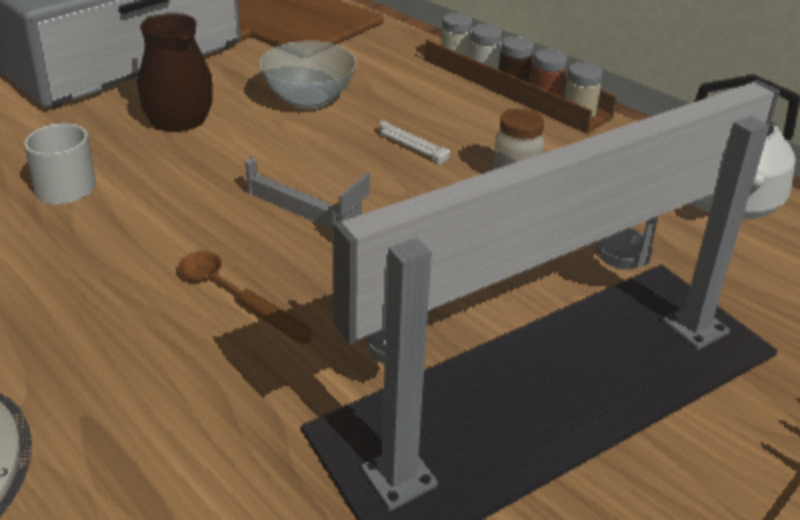

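View pics/t1.png

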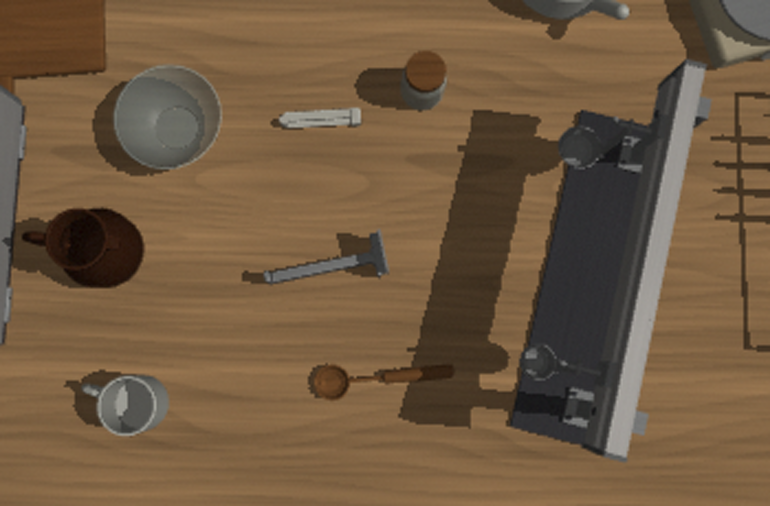

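The side view shows the rail from behind, with its near end at about (340,225)–(358,340) in the crop. In the top view the hook's plate is at about (378,255) and its arm end at (268,278), so the plate faces the rail and the space in front is clear. Next I fit the poses.

```bash
cat > fit.py <<'E'
from h import *
from scipy.optimize import least_squares, minimize
def Tm(p):
    x,y,th=p; M=np.eye(4); M[:3,:3]=R.from_euler('z',th).as_matrix(); M[:3,3]=[x,y,0]; return M
def tr(p,P): M=Tm(p); return np.atleast_2d(P)@M[:3,:3].T+M[:3,3]
def box(x0,x1,y0,y1,z0,z1): return np.array([[x,y,z] for x in(x0,x1) for y in(y0,y1) for z in(z0,z1)],float)
HOOK=[box(-4,0,-30,30,0,50),box(0,11,-30,30,46,50),box(7,11,-30,30,46,78),box(-154,-4,-7.5,7.5,0,28),box(-162,-154,-7.5,7.5,0,52)]
def mask(c,p,boxes,S=4):
    m=np.zeros((400*S,640*S),np.uint8)
    for b in boxes:
        q=((proj(c,tr(p,b))+.5)*S).astype(np.int32); cv2.fillConvexPoly(m,cv2.convexHull(q),1)
    return cv2.resize(m.astype(np.float32),(640,400),interpolation=cv2.INTER_AREA)
E
python3 - <<'E'
from fit import *
cs={n:cam(n) for n in('side','top')}
# rail: clicked corners
C={'side':[((0,-230,283),(337,222)),((24,-230,283),(356,237)),((24,230,283),(772,92)),((24,-230,185),(358,340)),((0,230,283),(757,85))],
'top':[((0,230,283),(687,62)),((24,230,283),(705,68)),((24,-230,283),(626,458)),((0,-230,283),(605,455))]}
def px(n,q): return np.array(q)/2+[140,140] if n=='side' else np.array(q)/2.2+[150,100]
def res(p,ns=('side','top')): return np.concatenate([(proj(cs[n],tr(p,P))-px(n,q)).ravel() for n in ns for P,q in C[n]])
for ns in(('side',),('top',),('side','top')):
    s=least_squares(res,[450,-220,-1.75],args=(ns,)); print(ns,s.x.round(3),s.fun.round(1))
p=s.x
# hook silhouettes
ms={}
for n in cs:
    r=regions_of('hook',n); print(n,[(x['score'],x['box']) for x in r[:3]])
    ms[n]=r[0]['region'].astype(np.float32)
def cost(q,ns): return sum(np.abs(mask(cs[n],q,HOOK)-ms[n]).sum()/ms[n].sum() for n in ns)
c0=onz(cs['top'],322,216,25)
for ns in(('side',),('top',),('side','top')):
    best=min((minimize(cost,[c0[0],c0[1],t],args=(ns,),method='Nelder-Mead',options=dict(initial_simplex=[[c0[0],c0[1],t],[c0[0]+12,c0[1],t],[c0[0],c0[1]+12,t],[c0[0],c0[1],t+.15]])) for t in(-1.2,-1.36,-1.5)),key=lambda s:s.fun)
    print(ns,best.x.round(3),round(best.fun,3))
h=best.x
for n,sl,k in(('side',(slice(140,400),slice(200,540)),2),('top',(slice(110,320),slice(260,500)),2)):
    im=cv2.resize(cs[n]['img'],None,fx=3,fy=3,interpolation=cv2.INTER_CUBIC)
    def dr(p,b,col):
        for i in range(8):
            for j in range(i):
                if bin(i^j).count('1')==1:
                    q=((proj(cs[n],tr(p,b[[i,j]]))+.5)*3).astype(int); cv2.line(im,tuple(map(int,q[0])),tuple(map(int,q[1])),col,1)
    for b in HOOK: dr(h,b,(0,255,0))
    dr(p,box(0,24,-230,230,185,283),(255,0,0)); dr(p,box(-60,100,-230,230,0,8),(255,255,0))
    s=[slice(x.start*3,x.stop*3) for x in sl]; o=im[s[0],s[1]]
    save('fit_%s.png'%n,cv2.resize(o,None,fx=.75,fy=.75,interpolation=cv2.INTER_AREA))
E
```

```text
('side',) [ 514.984 -315.012   -1.799] [ 1.3 -0.3 -0.2  1.   1.8  0.1 -1.6 -0.2 -1.3 -1.5]
('top',) [ 515.405 -316.859   -1.796] [-0.7  1.1  0.2  0.6  0.3 -0.2  0.1 -1.3]
('side', 'top') [ 514.935 -315.553   -1.798] [ 1.6 -0.1  0.1  1.3  2.1  0.2 -1.4  0.  -1.1 -1.4 -1.   1.3 -0.1  0.8
 -0.4 -0.  -0.6 -1.2]
side []Traceback (most recent call last):
  File "<stdin>", line 15, in <module>
IndexError: list index out of range
```

```bash
cat > run2.py <<'E'
from fit import *
cs={n:cam(n) for n in('side','top')}
p=[514.9,-315.6,-1.798]
ms={}
for n in cs:
    for k in range(4):
        r=[x for x in regions_of('hook',n) if x['box'][2]<90 and x['box'][0]<300]
        if r: ms[n]=r[0]['region'].astype(np.float32); print(n,r[0]['score'],r[0]['box']); break
        cs[n]=cam(n)
def cost(q,ns): return sum(np.abs(mask(cs[n],q,HOOK)-ms[n]).sum()/ms[n].sum() for n in ns)
c0=onz(cs['top'],322,216,25)
for ns in [(n,) for n in ms]+[tuple(ms)]:
    best=min((minimize(cost,[c0[0],c0[1],t],args=(ns,),method='Nelder-Mead',options=dict(initial_simplex=[[c0[0],c0[1],t],[c0[0]+12,c0[1],t],[c0[0],c0[1]+12,t],[c0[0],c0[1],t+.15]])) for t in(-1.2,-1.36,-1.5)),key=lambda s:s.fun)
    print(ns,best.x.round(3),round(best.fun,3))
h=best.x
out=[]
for n,sl in(('side',(slice(160,340),slice(240,540))),('top',(slice(115,315),slice(255,495)))):
    im=cv2.resize(cs[n]['img'],None,fx=3,fy=3,interpolation=cv2.INTER_CUBIC)
    def dr(p,b,col):
        for i in range(8):
            for j in range(i):
                if bin(i^j).count('1')==1:
                    q=((proj(cs[n],tr(p,b[[i,j]]))+.5)*3).astype(int); cv2.line(im,tuple(map(int,q[0])),tuple(map(int,q[1])),col,1)
    for b in HOOK: dr(h,b,(0,255,0))
    dr(p,box(0,24,-230,230,185,283),(255,0,0)); dr(p,box(-60,100,-230,230,0,8),(255,255,0))
    s=[slice(x.start*3,x.stop*3) for x in sl]; o=im[s[0],s[1]]
    save('fit_%s.png'%n,cv2.resize(o,None,fx=.8,fy=.8,interpolation=cv2.INTER_AREA))
E
python3 run2.py
```

```text
side 0.58 [261.6, 220.2, 63.3, 35.6]
top 0.75 [272.7, 205.6, 54.2, 24.1]
('side',) [533.347  -5.713  -1.336] 0.334
('top',) [534.747  -9.028  -1.338] 0.15
('side', 'top') [534.466  -6.427  -1.334] 0.526
```

View pics/fit_top.png

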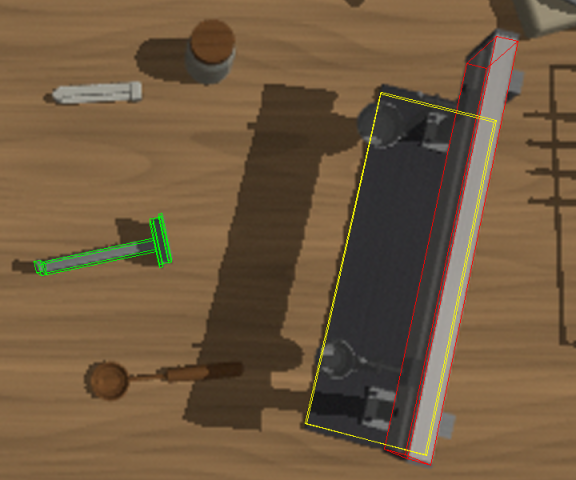

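View pics/fit_side.png

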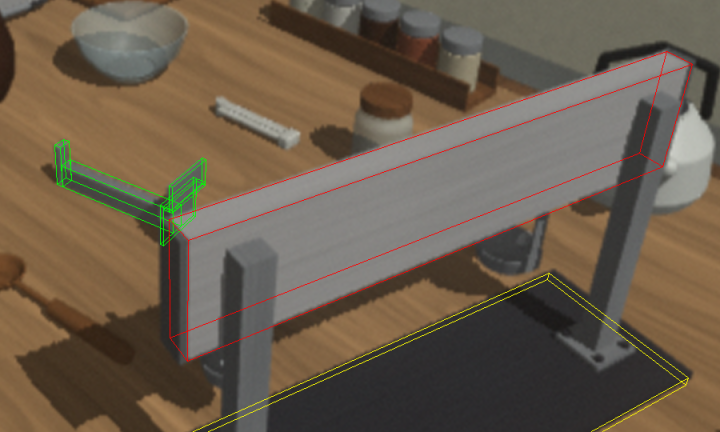

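The top overlay fits the hook closely. The rail fit is 1–2 px off, so I'll refine it later with the wrist camera. Now I move over the hook.

servo_tool --turn '[[0,0,-0.1],[0,0,-0.1],[0,0,-0.1],[0,0,-0.1],[0,0,-0.1]]' --dp '[[0.029,-0.049,0.002],[0.029,-0.049,0.002],[0.029,-0.049,0.002],[0.029,-0.049,0.002],[0.029,-0.049,0.002]]' --fingers '[0.0854,0.0854,0.0854,0.0854,0.0854]'

```text
clock: 2.28
position: [371.2, 334.3, 210.2]
ee_rot: [0.905, -0.425, 0.001, -0.0]
contact_force: [0.5, 0.6, -0.3]
gripper_width: 85.3
```

servo_tool --turn '[[0,0,-0.1],[0,0,-0.1],[0,0,-0.1],[0,0,-0.1],[0,0,-0.07]]' --dp '[[0.029,-0.049,0.002],[0.029,-0.049,0.002],[0.029,-0.049,0.002],[0.029,-0.049,0.002],[0.029,-0.049,0.002]]' --fingers '[0.06,0.05,0.05,0.05,0.05]'

```text
clock: 2.9
position: [520.2, 81.0, 222.7]
ee_rot: [0.777, -0.629, 0.002, -0.003]
contact_force: [0.9, 1.8, -0.4]
gripper_width: 50.2
```

```bash
cat > w.py <<'E'
from fit import *
import sys
def edges(im,c,p,b,col,k=1):
    for i in range(8):
        for j in range(i):
            if bin(i^j).count('1')==1:
                t=np.linspace(0,1,30)[:,None]; q=b[i]*(1-t)+b[j]*t
                q=((proj(c,tr(p,q))+.5)*k).astype(np.int32); cv2.polylines(im,[q],False,col,1)
E
python3 - <<'E'
from w import *
s=read_state(); print(s['position'],s['ee_rot'],s['joints'])
c=cam('wrist'); print(c['f'],c['T'].round(2).tolist())
np.save('w0.npy',c,allow_pickle=True)
im=c['img'].copy()
r=[x for x in regions_of('hook','wrist')]; print([(x['score'],x['box']) for x in r])
for b in HOOK: edges(im,c,[534.5,-7,-1.335],b,(0,255,0))
edges(im,c,[514.9,-315.6,-1.798],box(0,24,-230,230,185,283),(255,0,0))
edges(im,c,[514.9,-315.6,-1.798],box(0,24,-230,230,235,255),(255,255,0))
save('w0.png',im)
E
```

```text
[520.15191004  81.04406473 222.68033852] [ 0.77728831 -0.62913593  0.00189982 -0.00269239] [ 0.46379337  0.19697663 -0.20184947  0.00133982 -1.1654962  -0.25441228]
309.70691628693146 [[-0.98, -0.2, -0.06, 536.14], [-0.21, 0.93, 0.32, -0.58], [-0.01, 0.32, -0.95, 395.58], [0.0, 0.0, 0.0, 1.0]]
[(0.63, [295.7, 77.4, 55.8, 150.1])]
```

View pics/w0.png

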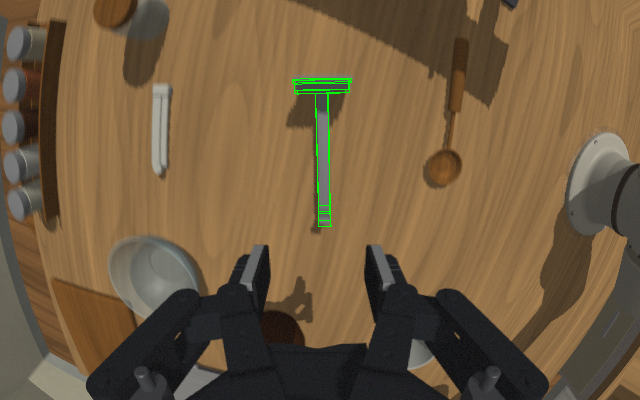

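The wrist view confirms the hook fit: the plate lies at about (322,86) and the arm end at (323,215). I'll tilt the camera briefly towards the rail's front to refine its pose.

servo_tool --turn '[[-0.17,0,0],[-0.17,0,0],[-0.17,0,0],[-0.17,0,0],[-0.17,0,0]]' --dp '[[0,-0.03,0.01],[0,-0.03,0.01],[0,-0.03,0.01],[0,-0.03,0.01],[0,-0.02,0.01]]' --fingers '[0.05,0.05,0.05,0.05,0.05]'

```text
clock: 3.62
position: [523.0, -64.8, 277.4]
ee_rot: [0.703, -0.572, 0.273, 0.322]
contact_force: [0.2, -1.7, -1.2]
gripper_width: 49.8
```

```bash
python3 - <<'E'
from w import *
c0=np.load('w0.npy',allow_pickle=True).item()
cam('wrist'); c=cam('wrist')
s=read_state(); print(s['position'],s['joints'],np.abs(s['joint_vel']).max())
np.save('w1.npy',c,allow_pickle=True)
im=cv2.resize(c['img'],None,fx=1.25,fy=1.25,interpolation=cv2.INTER_CUBIC)
p=[514.9,-315.6,-1.798]
edges(im,c,p,box(0,24,-230,230,185,283),(255,0,0),1.25)
edges(im,c,p,box(0,4,-230,230,235,255),(255,255,0),1.25)
for q in('peg_left','peg_right','rail','hook'): print(q,[(x['score'],x['box']) for x in search_frame(q,'wrist')[:2]])
for b in HOOK: edges(im,c,[534.5,-7,-1.335],b,(0,255,0),1.25)
save('w1.png',im)
E
```

```text
[521.89795901 -64.5936815  274.3331436 ] [ 0.56492036  0.28777702 -0.47778415  0.72055173 -1.41164901 -0.70424137] 0.07784463023565313
peg_left [(0.74, [199.4, 14.2, 46.5, 139.2]), (0.28, [262.1, 335.8, 38.5, 9.2])]
peg_right [(0.98, [384.9, 89.5, 83.4, 129.6])]
rail [(0.8, [187.1, 0.0, 344.4, 248.4])]
hook [(0.85, [264.3, 334.6, 33.9, 11.7])]
```

View pics/w1.png

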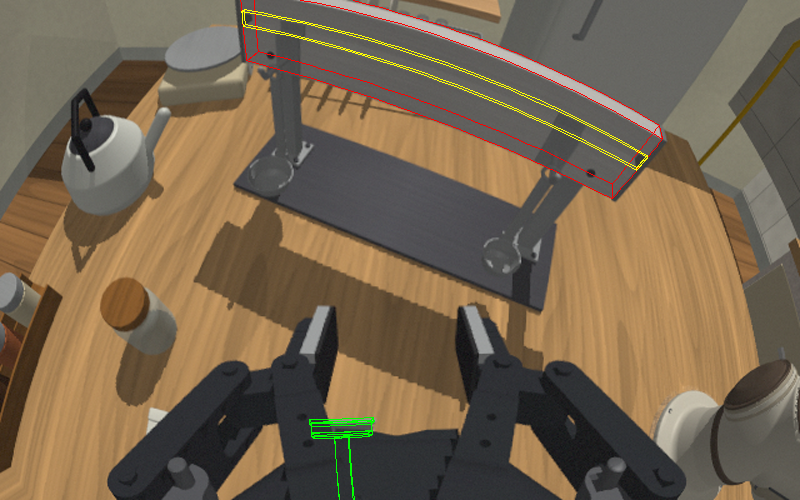

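The overlay on the wrist view is close. The rail front runs from (240,0) to (660,135), and the two ladle bowls sit at (270,175) and (500,255). Next I refine the rail by edges and locate the ladles.

```bash
cat > rail.py <<'E'
from w import *
cs={'wrist':np.load('w1.npy',allow_pickle=True).item()}
for n in('side','top'): cs[n]=cam(n)
E3={'wrist':[((0,-228,283),(0,228,283)),((0,-228,185),(0,228,185)),((0,-230,187),(0,-230,281)),((-60,-225,8),(-60,225,8)),((0,-225,255),(0,225,255)),((0,-225,235),(0,225,235))],
'top':[((24,-228,283),(24,228,283)),((0,-228,283),(0,228,283)),((0,-230,283),(24,-230,283))],
'side':[((24,-228,283),(24,228,283)),((0,-228,283),(0,228,283)),((24,-230,187),(24,-230,281)),((24,-228,185),(24,228,185))]}
G={n:cv2.GaussianBlur(cv2.cvtColor(c['img'],cv2.COLOR_RGB2GRAY).astype(np.float32),(0,0),.8) for n,c in cs.items()}
def match(p,w,n):
    A=[];B=[];N=[]
    for a,b in E3[n]:
        t=np.linspace(0,1,60)[:,None]; P=np.array(a)*(1-t)+np.array(b)*t
        q=proj(cs[n],tr(p,P)); d=np.gradient(q,axis=0); nn=np.c_[-d[:,1],d[:,0]]; nn/=np.linalg.norm(nn,axis=1)[:,None]
        o=np.arange(-w,w+.01,.25); S=q[:,None]+nn[:,None]*o[None,:,None]
        v=cv2.remap(G[n],S[...,0].astype(np.float32),S[...,1].astype(np.float32),cv2.INTER_LINEAR,borderMode=cv2.BORDER_REFLECT)
        g=np.abs(np.gradient(v,axis=1)); k=g.argmax(1); ok=(g[np.arange(60),k]>2)&(k>0)&(k<len(o)-1)&(q[:,1]>2)&(q[:,1]<397)
        A.append(P[ok]);B.append((q+nn*o[k][:,None])[ok]);N.append(nn[ok])
    return [np.vstack(x) for x in(A,B,N)]
def fit(ns,p,verbose=True):
    for w in(5,4,3,2.5,2,2,2):
        M={n:match(p,w,n) for n in ns}
        f=lambda p:np.concatenate([((proj(cs[n],tr(p,A))-B)*N).sum(1) for n,(A,B,N) in M.items()])
        s=least_squares(f,p,loss='soft_l1',f_scale=.4,x_scale=[1,1,.003]); p=s.x
    print(ns,p.round(4),'med|r|',np.median(np.abs(f(p))).round(2),len(f(p))); return p
if __name__=='__main__':
    p0=[514.9,-315.6,-1.798]
    for ns in(['wrist'],['top'],['side'],['wrist','top'],['wrist','top','side']): p=fit(ns,p0)
    Mi=np.linalg.inv(Tm(p)); c=cs['wrist']; cam('wrist')
    for q,xr in(('ladle_left_bowl',-61),('ladle_right_bowl',-55),('peg_left',-40),('peg_right',-40)):
        for x in search_frame(q,'wrist')[:2]:
            l,t,w,h=x['box']; u,v=l+w/2,t+h/2; o,d=ray(c,u,v); o=Mi[:3,:3]@o+Mi[:3,3]; d=Mi[:3,:3]@d
            k=(xr-o[0])/d[0]; print(q,round(x['score'],2),x['box'],(o+k*d).round(1))
    for n in('wrist','top'):
      if n=='top': cs['top']=cam('top')
      else:
        c0=np.load('w0.npy',allow_pickle=True).item()
    m=None
    im=cs['wrist']['img'][0:240,150:560].copy(); k=1.9
    im=cv2.resize(cs['wrist']['img'],None,fx=1.9,fy=1.9,interpolation=cv2.INTER_CUBIC)
    edges(im,cs['wrist'],p,box(0,0.1,-230,230,235,255),(255,255,0),1.9); edges(im,cs['wrist'],p,box(0,24,-230,230,185,283),(255,0,0),1.9)
    save('w2.png',im[0:456,285:1065])
E
python3 rail.py
```

```text
['wrist'] [ 510.0453 -311.5491   -1.7875] med|r| 0.41 172
['top'] [ 516.8457 -315.6403   -1.7961] med|r| 0.24 180
['side'] [ 515.1689 -313.8906   -1.7951] med|r| 0.24 165
['wrist', 'top'] [ 516.5029 -314.7961   -1.7968] med|r| 0.25 368
['wrist', 'top', 'side'] [ 516.2735 -314.5025   -1.7977] med|r| 0.25 531
ladle_left_bowl 0.74 [196.7, 51.8, 39.5, 102.6] [-61.  152.8 148. ]
ladle_left_bowl 0.55 [259.6, 329.4, 44.2, 18.6] [  -61.    -80.9 -2570.8]
ladle_right_bowl 0.79 [388.1, 128.5, 60.0, 90.2] [ -55.  -138.7  156. ]
ladle_right_bowl 0.68 [263.0, 334.3, 40.5, 13.3] [  -55.   -106.6 -2816.8]
peg_left 0.65 [196.3, 13.8, 47.3, 139.5] [-40.  158.9 166.5]
peg_right 0.92 [386.7, 87.3, 82.7, 129.9] [ -40.  -138.   183.8]
peg_right 0.59 [262.2, 330.6, 43.1, 15.2] [  -40.    -98.1 -2665.1]
```

View pics/w2.png

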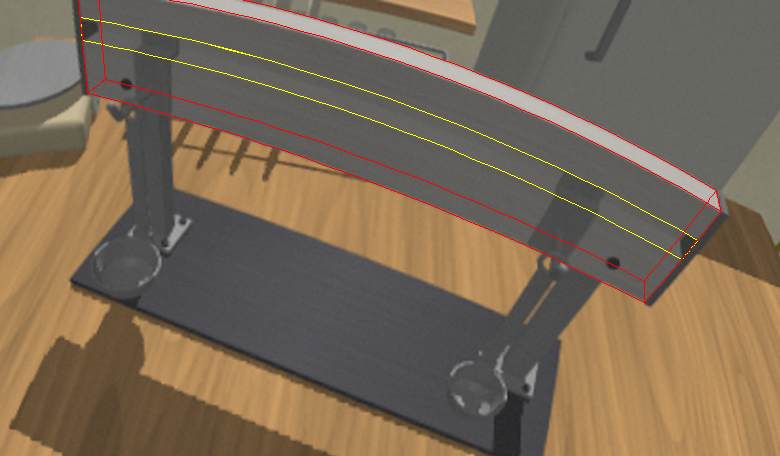

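```bash
python3 - <<'E'
from w import *
p=[516.3,-314.5,-1.797]; Mi=np.linalg.inv(Tm(p)); c=np.load('w1.npy',allow_pickle=True).item()
for nm,u,v,xr in(('bowlL',216.8,139.5,-61),('bowlR',401.6,204.2,-55),('ringL',212,60,-40),('ringR',440.5,138.4,-40)):
    o,d=ray(c,u,v); o=Mi[:3,:3]@o+Mi[:3,3]; d=Mi[:3,:3]@d; k=(xr-o[0])/d[0]; print(nm,(o+k*d).round(1))
c0=np.load('w0.npy',allow_pickle=True).item()
cs={'wrist':c0}; 
g=c0['img'].astype(int)
# hook mask: grey (low saturation) near prediction
hsv=cv2.cvtColor(c0['img'],cv2.COLOR_RGB2HSV)
roi=cv2.dilate((mask(c0,[534.5,-7,-1.335],HOOK)>0).astype(np.uint8),np.ones((13,13)))
m=((hsv[...,1]<70)&(roi>0)).astype(np.float32); print(m.sum(),mask(c0,[534.5,-7,-1.335],HOOK).sum())
cost=lambda q:np.abs(mask(c0,q,HOOK)-m).sum()/m.sum()
for x0 in([534.5,-7,-1.335],[532,-9,-1.32]):
    s=minimize(cost,x0,method='Nelder-Mead',options=dict(initial_simplex=[x0,np.add(x0,[5,0,0]),np.add(x0,[0,5,0]),np.add(x0,[0,0,.05])])); print(s.x.round(3),s.fun)
ov=c0['img'][50:240,240:400].copy(); ov[...,0]=np.where(m[50:240,240:400]>0,255,ov[...,0]); save('m.png',cv2.resize(ov,None,fx=3,fy=3))
s=read_state(); print(s['position'],s['ee_rot'])
E
```

```text
bowlL [-61.  161.7  64.5]
bowlR [ -55.  -145.6   80.4]
ringL [-40.  168.9 205. ]
ringR [ -40.  -141.5  212.9]
2589.0 2508.5625
[533.486  -9.752  -1.348] 0.05144360661506653
[533.422  -9.865  -1.35 ] 0.050502125173807144
[522.85501593 -64.84297057 276.53828395] [ 0.70388541 -0.57312859  0.27043329  0.32083451]
```

```bash
cat > go.py <<'E'
from h import *
import sys
# usage: go.py x y z yaw_hook raise  -> tool with z down at raise 0, jaw y along -hook y; raise about hook +y
def tool(yaw,rs):
    return R.from_euler('z',yaw)*R.from_euler('y',rs)*R.from_matrix(np.array([[1,0,0],[0,-1,0],[0,0,-1.]]).T)
def rem(x,y,z,yaw,rs):
    s=read_state(); dp=np.array([x,y,z])-s['position']; q=R.from_quat(s['ee_rot'])
    rv=(tool(yaw,rs)*q.inv()).as_rotvec()
    print('dp',dp.round(1),'n',np.linalg.norm(dp).round(1),'turn',rv.round(3),'|',s['position'].round(1),'F',s['contact_force'].round(1),'t',s['clock'],'j',s['joints'].round(2),'w',round(s['gripper_width'],1))
if __name__=='__main__': rem(*map(float,sys.argv[1:]))
E
python3 go.py 511.3 88.1 90 -1.343 0; python3 -c "
from go import *
print(tool(-1.343,0).as_quat())"
```

```text
dp [ -11.6  152.9 -186.5] n 241.5 turn [0.866 0.025 0.022] | [522.9 -64.8 276.5] F [0.8 0.2 0.2] t 4.325 j [ 0.56  0.28 -0.47  0.72 -1.41 -0.7 ] w 49.6
[ 0.78288931 -0.62216102  0.          0.        ]
```

servo_tool --turn '[[0.173,0.005,0.004],[0.173,0.005,0.004],[0.173,0.005,0.004],[0.173,0.005,0.004],[0.173,0.005,0.004]]' --dp '[[-0.002,0.031,-0.037],[-0.002,0.031,-0.037],[-0.002,0.031,-0.037],[-0.002,0.031,-0.037],[-0.002,0.03,-0.037]]' --fingers '[0.05,0.05,0.05,0.05,0.05]'

```text
clock: 4.95
position: [513.9, 95.9, 88.8]
ee_rot: [0.783, -0.622, -0.007, -0.013]
contact_force: [-0.6, -0.5, -0.1]
gripper_width: 50.1
```

```bash
python3 go.py 511.3 88.1 3 -1.343 0
```

```text
dp [ -2.6  -7.8 -85.8] n 86.2 turn [-0.028  0.005  0.001] | [513.9  95.9  88.8] F [-0.6 -0.5 -0.1] t 4.95 j [ 0.48  0.32 -0.39 -0.03 -0.84 -0.23] w 50.1
```

servo_tool --turn '[[-0.014,0.003,0],[-0.01,0.002,0],[0,0,0],[0,0,0],[0,0,0]]' --dp '[[-0.001,-0.004,-0.03],[-0.001,-0.003,-0.03],[0,0,-0.015],[0,0,-0.008],[0,0,0]]' --fingers '[0.05,0.05,0.05,0.05,0.05]'

```text
clock: 5.58
position: [511.9, 87.9, 2.4]
ee_rot: [0.781, -0.624, -0.002, -0.002]
contact_force: [0.3, -0.5, -0.1]
gripper_width: 50.2
```

```bash
python3 go.py 511.3 88.1 3 -1.343 0
```

```text
dp [-0.6  0.2  0.6] n 0.9 turn [-0.006 -0.001  0.005] | [511.9  87.9   2.4] F [ 0.3 -0.5 -0.1] t 5.575 j [ 0.48  0.45 -0.49 -0.01 -0.64 -0.25] w 50.2
```

servo_tool --turn '[[0,0,0],[0,0,0],[0,0,0],[0,0,0],[0,0,0]]' --dp '[[0,0,0.001],[0,0,0],[0,0,0],[0,0,0],[0,0,0]]' --fingers '[0.0,0.0,0.0,0.0,0.0]'

```text
clock: 6.2
position: [513.6, 88.8, 6.0]
ee_rot: [0.782, -0.624, -0.001, -0.004]
contact_force: [-0.9, -0.8, -0.7]
gripper_width: -0.1
```

```bash
python3 go.py 511.3 88.1 3 -1.343 0
```

```text
dp [-2.3 -0.7 -3. ] n 3.8 turn [-0.008  0.004  0.004] | [513.6  88.8   6. ] F [-0.9 -0.8 -0.7] t 6.2 j [ 0.48  0.44 -0.48 -0.01 -0.64 -0.25] w -0.1
```

```bash
python3 - <<'E'
from w import *
c=cam('wrist'); im=c['img'].copy()
for b in HOOK: edges(im,c,[533.9,-9.3,-1.343],b,(0,255,0))
save('w3.png',im)
E
```

```text
(no output)
```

View pics/w3.png

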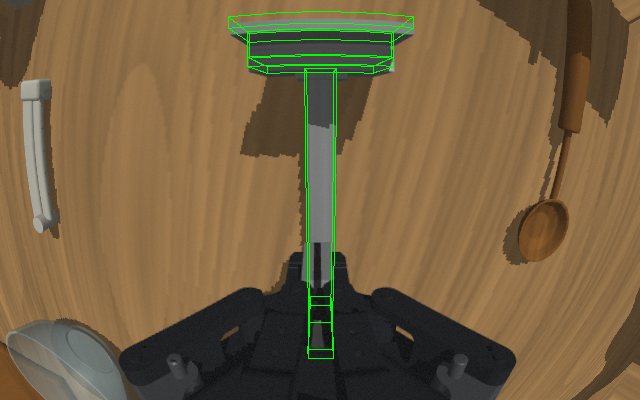

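The hook sits where predicted and the fingers look closed round the arm at (317,265), yet the width reads 0. A small lift will show whether it is held.

servo_tool --turn '[[0,0,0],[0,0,0],[0,0,0],[0,0,0],[0,0,0]]' --dp '[[0,0,0.01],[0,0,0.01],[0,0,0.01],[0,0,0.0],[0,0,0]]' --fingers '[0.0,0.0,0.0,0.0,0.0]'

```text
clock: 6.88
position: [514.0, 88.9, 39.0]
ee_rot: [0.782, -0.624, -0.001, -0.005]
contact_force: [-0.4, -0.4, -0.2]
gripper_width: 0.1
```

```bash
python3 - <<'E'
from w import *
from go import rem
rem(511,88,30,-1.343,0)
c=cam('wrist'); a=c['img'][0:400,150:490].copy(); c2=cam('side'); im=c2['img']
b=cv2.resize(im[150:283,200:340],None,fx=3,fy=3,interpolation=cv2.INTER_CUBIC)[:400]
b=np.pad(b,((0,400-b.shape[0]),(0,0),(0,0)))
for q in HOOK: edges(a,dict(c,cx=c['cx']-150),[533.9,-9.3,-1.343],q,(0,255,0))
save('w4.png',np.hstack([a,b]))
E
```

```text
dp [-3.  -0.9 -9. ] n 9.5 turn [-0.009  0.005  0.004] | [514.   88.9  39. ] F [-0.4 -0.4 -0.2] t 6.875 j [ 0.48  0.39 -0.45 -0.01 -0.72 -0.25] w 0.1
```

View pics/w4.png

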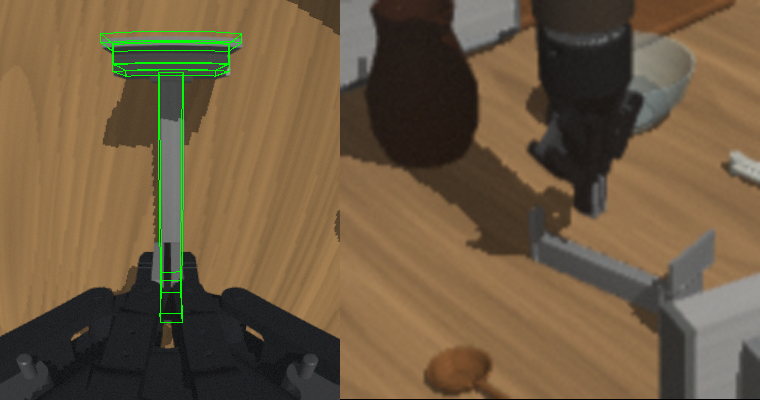

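```bash
python3 - <<'E'
from w import *
s=read_state(); print(s['position'])
c=cam('side'); t=cam('top'); w=cam('wrist')
print('side TCP',proj(c,s['position']),'arm',proj(c,tr([533.9,-9.3,-1.343],[[-100,0,14],[-100,0,28]])))
print('mount',np.round(np.array(get_image('wrist')['mount']),3).tolist())
print('top TCP',proj(t,s['position']),'wrist TCP',proj(w,s['position']), 'arm in wrist',proj(w,tr([533.9,-9.3,-1.343],[[-100,0,28],[-158,0,52]])))
a=cv2.resize(c['img'][190:265,240:330],None,fx=6,fy=6,interpolation=cv2.INTER_CUBIC)[:450,:400]
def mk(im,c,P,o,k,col):
    for q in proj(c,P): cv2.drawMarker(im,tuple(int(v) for v in ((q-o+.5)*k)),col,0,14,1)
mk(a,c,s['position'],(240,190),6,(255,0,0)); mk(a,c,tr([533.9,-9.3,-1.343],[[-100,0,28],[-158,0,52]]),(240,190),6,(0,255,0))
b=cv2.resize(w['img'][220:370,250:390],None,fx=2.86,fy=3,interpolation=cv2.INTER_CUBIC)[:450,:400]
mk(b,w,s['position'],(250,220),np.array([2.86,3]),(255,0,0)); mk(b,w,tr([533.9,-9.3,-1.343],[[-100,0,28],[-158,0,52]]),(250,220),np.array([2.86,3]),(0,255,0))
save('d.png',np.hstack([a,b]))
E
```

```text
[513.99899977  88.93237215  38.74464718]
side TCP [[284.16290034 230.29786098]] arm [[283.86242146 238.63020059]
 [283.68666677 234.23356237]]
mount [[0.0, -0.947, -0.321, 83.088], [1.0, -0.0, 0.001, 0.242], [-0.001, -0.321, 0.947, -172.942], [0.0, 0.0, 0.0, 1.0]]
top TCP [[289.82592849 221.04537553]] wrist TCP [[315.99029838 233.36324014]] arm in wrist [[320.43139977 225.82211511]
 [320.4763957  318.32150716]]
```

View pics/d.png

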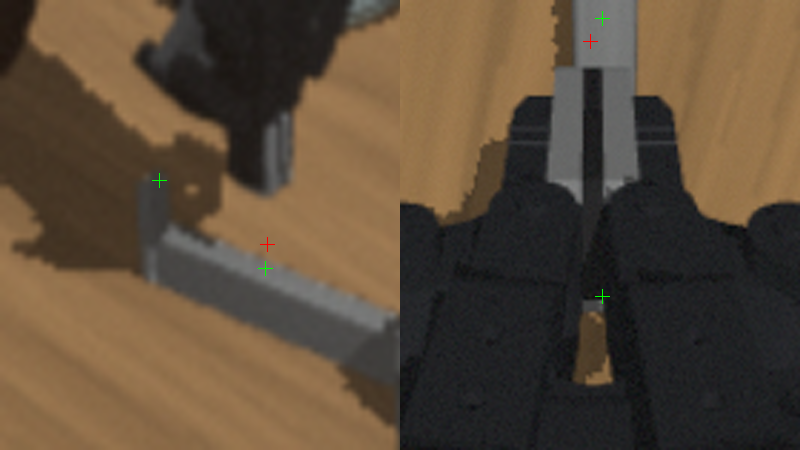

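The fingertips do not sit at the reported TCP. In the side crop they are at (267,190), about 54 crop px (9 image px) above its projection, and in the wrist crop they are also behind it. I'll quantify that.

```bash
python3 - <<'E'
from w import *
s=read_state(); P=s['position']; M=R.from_quat(s['ee_rot']).as_matrix()
c=cam('side'); w=cam('wrist')
for d in(0,10,15,20,25,30): print(d,'side',proj(c,P-d*M[:,2])[0].round(1),'wrist front pad edge',proj(w,P+M@[11,0,-d])[0].round(1), 'ctr',proj(w,P+M@[0,0,-d])[0].round(1))
E
```

```text
0 side [284.2 230.4] wrist front pad edge [316.2 216.7] ctr [316.2 233.1]
10 side [284.  227.2] wrist front pad edge [316.2 223.4] ctr [316.2 240.4]
15 side [284.  225.6] wrist front pad edge [316.2 227. ] ctr [316.2 244.4]
20 side [283.9 224. ] wrist front pad edge [316.2 230.8] ctr [316.2 248.5]
25 side [283.9 222.4] wrist front pad edge [316.2 234.8] ctr [316.2 252.9]
30 side [283.8 220.7] wrist front pad edge [316.2 239.1] ctr [316.2 257.5]
```

The tips sit about 30 mm behind the reported TCP, so the fingers shut above the 28 mm arm. I'll re-grip 28 mm deeper, watching the force.

servo_tool --turn '[[-0.009,0.005,0.004],[0,0,0],[0,0,0],[0,0,0],[0,0,0]]' --dp '[[-0.003,-0.001,0],[0,0,0],[0,0,-0.02],[0,0,-0.02],[0,0,0]]' --fingers '[0.05,0.05,0.05,0.05,0.05]'

```text
clock: 7.9
position: [511.2, 88.1, -1.9]
ee_rot: [0.783, -0.622, 0.001, 0.0]
contact_force: [-0.4, 0.4, -0.6]
gripper_width: 50.0
```

```bash
python3 go.py 511.3 88.1 -22 -1.343 0
```

```text
dp [  0.1  -0.  -20.1] n 20.1 turn [ 0.001  0.001 -0.001] | [511.2  88.1  -1.9] F [-0.4  0.4 -0.6] t 7.9 j [ 0.48  0.45 -0.5   0.   -0.62 -0.26] w 50.0
```

servo_tool --turn '[[0,0,0],[0,0,0],[0,0,0],[0,0,0],[0,0,0]]' --dp '[[0,0,-0.008],[0,0,-0.006],[0,0,-0.004],[0,0,0],[0,0,0]]' --fingers '[0.05,0.05,0.05,0.05,0.05]'

```text
clock: 8.52
position: [512.6, 88.8, -19.2]
ee_rot: [0.783, -0.622, 0.001, -0.001]
contact_force: [-0.3, -0.1, 1.1]
gripper_width: 50.2
```

servo_tool --turn '[[0,0,0],[0,0,0],[0,0,0],[0,0,0],[0,0,0]]' --dp '[[0,0,0],[0,0,0],[0,0,0],[0,0,0],[0,0,0]]' --fingers '[0.0,0.0,0.0,0.0,0.0]'

```text
clock: 9.15
position: [512.7, 88.8, -18.6]
ee_rot: [0.783, -0.622, 0.002, -0.001]
contact_force: [-0.2, -0.0, 1.1]
gripper_width: 13.2
```

```bash
python3 go.py 511.3 88.1 -22 -1.343 0
```

```text
dp [-1.4 -0.7 -3.4] n 3.7 turn [-0.     0.004 -0.001] | [512.7  88.8 -18.6] F [-0.2 -0.   1.1] t 9.15 j [ 0.48  0.48 -0.51  0.   -0.58 -0.26] w 13.2
```

It is gripped: the width reads 13 mm. Next come the lift and transfer targets.

```bash
cat > plan.py <<'E'
from go import *
from fit import Tm,tr
import sys,json,os
RAIL=[516.3,-314.5,-1.797]; YR=11.
G=dict(tx=-100.3,tz=-18.6,da=0.0)   # TCP in hook frame; da: hook pitch relative to tool
if os.path.exists('G.json'): G.update(json.load(open('G.json')))
def target(ox,oz,a,yr=YR):
    # hook origin in groove frame (x,z), raise a (deg)
    a=np.radians(a); v=R.from_euler('y',a).apply([G['tx'],0,G['tz']])
    P=tr(RAIL,[ox+v[0],yr+v[1],235+oz+v[2]])[0]
    rem(*P,RAIL[2],a-G['da']); return P
def heel(hx,hz,a):
    v=R.from_euler('y',np.radians(a)).apply([11,0,46]); return target(hx-v[0],hz-v[2],a)
if __name__=='__main__':
    if sys.argv[1]=='heel': print(heel(*map(float,sys.argv[2:])).round(1))
    else: print(target(*map(float,sys.argv[1:])).round(1))
E
python3 plan.py heel -60 -50 0; python3 plan.py heel -40.6 -44 40
```

```text
dp [  52.7 -238.8  139. ] n 281.3 turn [ 0.001  0.004 -0.455] | [512.7  88.8 -18.6] F [-0.2 -0.   1.1] t 9.15 j [ 0.48  0.48 -0.51  0.   -0.58 -0.26] w 13.2
[ 565.4 -150.   120.4]
dp [  51.9 -242.7  231.7] n 339.5 turn [ 0.705  0.005 -0.435] | [512.7  88.8 -18.6] F [-0.2 -0.   1.1] t 9.15 j [ 0.48  0.48 -0.51  0.   -0.58 -0.26] w 13.2
[ 564.6 -153.8  213.1]
```

servo_tool --turn '[[0,0,0],[0,0,0],[0,0,0],[0,0,0],[0,0,0]]' --dp '[[0,0,0.02],[0,0,0.045],[0,0,0.045],[0,0,0.045],[0,0,0.02]]' --fingers '[0.0,0.0,0.0,0.0,0.0]'

```text
clock: 9.78
position: [507.4, 87.0, 156.2]
ee_rot: [0.783, -0.623, -0.002, 0.004]
contact_force: [-0.4, 0.2, -2.8]
gripper_width: 13.6
```

```bash
python3 plan.py heel -40.6 -44 40
```

```text
dp [  57.1 -240.8   56.8] n 254.0 turn [ 0.705 -0.008 -0.437] | [507.4  87.  156.2] F [-0.4  0.2 -2.8] t 9.775 j [ 0.48  0.24 -0.32 -0.   -1.02 -0.26] w 13.6
[ 564.6 -153.8  213.1]
```

servo_tool --turn '[[0.141,-0.002,-0.087],[0.141,-0.002,-0.087],[0.141,-0.002,-0.087],[0.141,-0.002,-0.087],[0.141,-0.002,-0.087]]' --dp '[[0.011,-0.03,0.011],[0.011,-0.035,0.011],[0.011,-0.035,0.011],[0.011,-0.035,0.011],[0.011,-0.03,0.011]]' --fingers '[0.0,0.0,0.0,0.0,0.0]'

```text
clock: 10.4
position: [562.8, -75.3, 213.0]
ee_rot: [-0.584, 0.731, 0.217, 0.279]
contact_force: [-0.2, 1.7, -2.5]
gripper_width: 13.4
```

```bash
cat > inhand.py <<'E'
# fit the hook in the hand: wrist silhouette in tool frame
from w import *
from go import tool
c=cam('wrist'); c=cam('wrist'); s=read_state()
np.save('wh.npy',c,allow_pickle=True)
P=np.array(s['position']); Rt=R.from_quat(s['ee_rot'])
r=regions_of('hook','wrist'); print([(round(x['score'],2),x['box']) for x in r[:3]])
K=tool(0,0) # tool attitude for hook at identity
def T(q,B):  # q: tx,ty,tz (TCP in hook frame), pitch, yaw
    H=R.from_euler('yz',[q[3],q[4]])
    v=B-np.array([q[0],q[1],q[2]])
    return (Rt*K.inv()*H).apply(v)+P
def msk(q,S=4):
    m=np.zeros((1600,2560),np.uint8)
    for b in HOOK: cv2.fillConvexPoly(m,cv2.convexHull(((proj(c,T(q,b))+.5)*S).astype(np.int32)),1)
    return cv2.resize(m.astype(np.float32),(640,400),interpolation=cv2.INTER_AREA)
q0=[-100.3,0,-18.6,0,0]
im=c['img'].copy()
for b in HOOK:
    for i in range(8):
        for j in range(i):
            if bin(i^j).count('1')==1:
                t=np.linspace(0,1,20)[:,None]; cv2.polylines(im,[(proj(c,T(q0,b[i]*(1-t)+b[j]*t))+.5).astype(np.int32)],False,(0,255,0),1)
save('ih.png',im)
E
python3 inhand.py;python3 plan.py heel -40.6 -44 40
```

```text
[(0.62, [198.9, 1.2, 234.8, 349.0])]
dp [  2.4 -75.8   2.2] n 75.9 turn [-0.016  0.01   0.003] | [562.1 -78.  210.8] F [-0.4  1.  -2.1] t 10.55 j [-0.31  0.37  0.06 -0.73 -1.39  0.27] w 13.6
[ 564.6 -153.8  213.1]
```

View pics/ih.png

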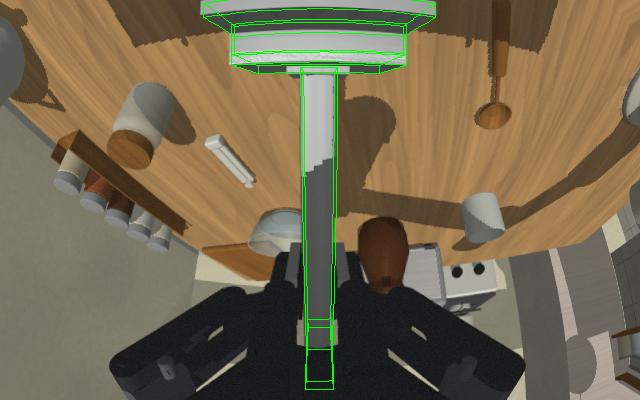

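The hook in the hand matches the predicted model within about 2 px (plate at (318,50), lip at (318,8)). I'll do a numeric refinement of the in-hand pose.

```bash
cat >> inhand.py <<'E'
m=r[0]['region'].astype(np.float32); m[230:]=0
W=np.zeros((400,640),np.float32); W[3:230]=1
cost=lambda q,f:(np.abs(msk(f(q))-m)*W).sum()/m.sum()
for nm,f,x0,st in(('3',lambda q:[q[0],q[1],-18.6,0,q[2]],[-100.3,0,0],[3,2,.03]),('5',lambda q:q,q0,[3,2,3,.04,.03])):
    sx=[x0]+[np.add(x0,np.eye(len(x0))[i]*st[i]) for i in range(len(x0))]
    o=minimize(cost,x0,args=(f,),method='Nelder-Mead',options=dict(initial_simplex=sx,maxfev=250)); print(nm,np.round(o.x,3),round(o.fun,4),'at q0',round(cost(x0,f),4))
g=cv2.cvtColor(c['img'],cv2.COLOR_RGB2GRAY)
print('col318 rows0-90',g[0:90,300].tolist())
print('model rows: lip top',proj(c,T(q0,np.array([[9,3,78],[11,10,78],[7,10,78],[-4,10,50],[11,10,46],[0,10,0],[-4,10,0.]])))[:,1].round(1))
E
python3 inhand.py
```

```text
[(0.89, [200.7, 1.5, 234.3, 349.6])]
3 [-100.046    0.294   -0.   ] 0.0258 at q0 0.0328
5 [-9.9953e+01  2.6000e-02 -1.9555e+01  3.0000e-03 -3.0000e-03] 0.023 at q0 0.0328
col318 rows0-90 [176, 177, 175, 175, 176, 178, 178, 95, 68, 67, 65, 71, 69, 68, 72, 70, 68, 68, 68, 69, 67, 70, 68, 67, 71, 67, 68, 68, 67, 87, 162, 185, 183, 181, 176, 175, 180, 185, 186, 187, 186, 187, 186, 188, 186, 188, 188, 187, 188, 190, 206, 214, 211, 216, 209, 201, 197, 202, 204, 208, 199, 166, 68, 62, 64, 67, 160, 189, 192, 192, 192, 193, 191, 149, 105, 113, 121, 123, 122, 121, 121, 121, 121, 121, 120, 119, 118, 118, 118, 117]
model rows: lip top [-0.6 -6.8  7.7 61.1 21.2 63.8 71.7]
```

servo_tool --turn '[[-0.008,0.005,0.001],[-0.008,0.005,0.001],[0,0,0],[0,0,0],[0,0,0]]' --dp '[[0.001,-0.03,0.001],[0.001,-0.03,0.001],[0,-0.014,0.0],[0,0,0],[0,0,0]]' --fingers '[0.0,0.0,0.0,0.0,0.0]'

```text
clock: 11.32
position: [563.6, -138.5, 215.2]
ee_rot: [-0.594, 0.728, 0.215, 0.266]
contact_force: [0.5, 0.6, -3.2]
gripper_width: 13.4
```

```bash
echo '{"tx":-100.0,"tz":-19.0}'>G.json; python3 plan.py heel -40.6 -44 40; python3 plan.py heel -15 -13.5 40;  python3 plan.py heel -2 2 40
```

```text
dp [  0.9 -15.3  -2.7] n 15.6 turn [ 0.     0.002 -0.023] | [ 563.6 -138.5  215.2] F [ 0.5  0.6 -3.2] t 11.325 j [-0.39  0.42  0.16 -0.69 -1.48  0.31] w 13.4
[ 564.6 -153.8  212.6]
dp [ -4.8 -40.3  27.8] n 49.2 turn [ 0.     0.002 -0.023] | [ 563.6 -138.5  215.2] F [ 0.5  0.6 -3.2] t 11.325 j [-0.39  0.42  0.16 -0.69 -1.48  0.31] w 13.4
[ 558.8 -178.8  243.1]
dp [ -7.7 -52.9  43.3] n 68.9 turn [ 0.     0.002 -0.023] | [ 563.6 -138.5  215.2] F [ 0.5  0.6 -3.2] t 11.325 j [-0.39  0.42  0.16 -0.69 -1.48  0.31] w 13.4
[ 555.9 -191.4  258.6]
```

servo_tool --turn '[[0,0,-0.012],[0,0,-0.011],[0,0,0],[0,0,0],[0,0,0]]' --dp '[[0.0,-0.014,-0.002],[-0.001,-0.01,0.008],[-0.002,-0.009,0.012],[0,0,0],[0,0,0]]' --fingers '[0.0,0.0,0.0,0.0,0.0]'

```text
clock: 11.95
position: [560.3, -172.9, 235.5]
ee_rot: [-0.585, 0.735, 0.212, 0.269]
contact_force: [-0.1, 0.9, -1.6]
gripper_width: 13.6
```

```bash
cat > chk.py <<'E'
from plan import *
from fit import *
def hookT():
    s=read_state(); q=R.from_quat(s['ee_rot']); H=q*tool(0,0).inv()*R.from_euler('y',G['da'])
    O=s['position']-H.apply([G['tx'],0,G['tz']]); return H,O
def report():
    H,O=hookT(); Mi=np.linalg.inv(Tm(RAIL)); f=lambda v:(Mi[:3,:3]@(H.apply(v)+O)+Mi[:3,3]-[0,0,235]).round(1)
    e=(R.from_matrix(Mi[:3,:3])*H).as_euler('yxz',degrees=True); print('hook O',f([0,0,0]),'heel',f([11,0,46]),'lip',f([9,0,78]),'raise/roll/yaw',e.round(1))
E
python3 - <<'E'
from chk import *
report()
H,O=hookT()
out=[]
for n,x0,x1,y0,y1 in(('top',330,480,130,290),('side',270,470,150,300)):
    c=cam(n); im=cv2.resize(c['img'],None,fx=4,fy=4,interpolation=cv2.INTER_CUBIC)
    def ln(P,col): cv2.polylines(im,[((proj(c,P)+.5)*4).astype(np.int32)],False,col,1)
    for b in HOOK:
        B=H.apply(b)+O
        for i in range(8):
            for j in range(i):
                if bin(i^j).count('1')==1: ln(B[[i,j]],(0,255,0))
    b=tr(RAIL,box(0,24,-230,230,185,283))
    for i in range(8):
        for j in range(i):
            if bin(i^j).count('1')==1: ln(b[[i,j]],(255,0,0))
    o=im[4*y0:4*y1,4*x0:4*x1]; out.append(cv2.resize(o,(400,int(o.shape[0]*400/o.shape[1])),interpolation=cv2.INTER_AREA))
h=max(o.shape[0] for o in out); save('pre.png',np.hstack([np.pad(o,((0,h-o.shape[0]),(0,0),(0,0))) for o in out]))
heel(-15,-13.5,40);heel(-2,2,40)
E
```

```text
hook O [-59.1  11.2 -49.3] heel [-21.1  11.1 -21.1] lip [-2.1 11.   4.7] raise/roll/yaw [40.   0.2 -0.1]
dp [-1.6 -6.1  7.7] n 9.9 turn [0.001 0.003 0.001] | [ 560.4 -172.7  235.4] F [ 0.1  0.3 -2.1] t 12.05 j [-0.44  0.43  0.21 -0.68 -1.54  0.3 ] w 13.4
dp [ -4.5 -18.7  23.2] n 30.1 turn [0.001 0.003 0.001] | [ 560.4 -172.7  235.4] F [ 0.1  0.3 -2.1] t 12.05 j [-0.44  0.43  0.21 -0.68 -1.54  0.3 ] w 13.4
```

View pics/pre.png

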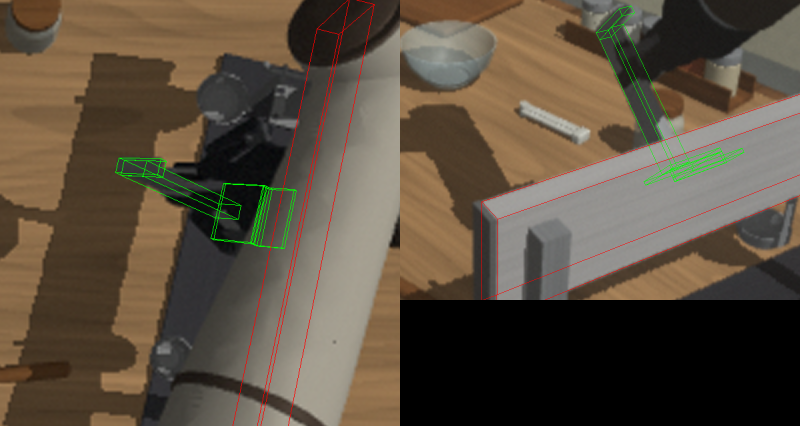

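The side view confirms the hook model and the rail line. Now I insert along the lip direction.

servo_tool --turn '[[0,0.002,0],[0,0.001,0],[0,0,0],[0,0,0],[0,0,0]]' --dp '[[-0.001,-0.005,0.006],[-0.001,-0.005,0.006],[-0.001,-0.003,0.004],[0,0,0],[0,0,0]]' --fingers '[0.0,0.0,0.0,0.0,0.0]'

```text
clock: 12.68
position: [557.1, -186.2, 252.3]
ee_rot: [-0.585, 0.735, 0.213, 0.267]
contact_force: [0.1, 0.1, -1.6]
gripper_width: 13.2
```

```bash
python3 -c "
from chk import *
report();heel(-2,2,40)"
```

```text
hook O [-45.3  11.  -32.4] heel [-7.3 11.  -4.2] lip [11.7 11.  21.7] raise/roll/yaw [40. -0. -0.]
dp [-1.2 -5.2  6.2] n 8.2 turn [ 0.001 -0.001  0.   ] | [ 557.1 -186.2  252.3] F [ 0.1  0.1 -1.6] t 12.675 j [-0.46  0.42  0.25 -0.67 -1.58  0.29] w 13.2
```

servo_tool --turn '[[0,0,0],[0,0,0],[0,0,0],[0,0,0],[0,0,0]]' --dp '[[-0.001,-0.002,0.003],[0,-0.002,0.002],[0,-0.001,0.001],[0,0,0],[0,0,0]]' --fingers '[0.0,0.0,0.0,0.0,0.0]'

```text
clock: 13.3
position: [555.9, -191.3, 258.4]
ee_rot: [-0.585, 0.735, 0.213, 0.267]
contact_force: [0.9, 0.3, -3.6]
gripper_width: 13.5
```

```bash
python3 -c "
from chk import *
report()
for a,hx,hz in((40,-2,2),(30,1,2.5),(20,4.5,2.5),(10,8,2),(0,10,1.5)): print(a); heel(hx,hz,a)
# clearance check of lip vs upper lip (x0..4,z20..48), hollow x<20,z<44
import numpy as np
for a,hx,hz in((40,-2,2),(30,1,2.5),(20,4.5,2.5),(10,8,2),(0,10,1.5)):
    r=np.radians(a); f=lambda x,z:np.round([hx+(x-11)*np.cos(r)+(z-46)*np.sin(r),hz-(x-11)*np.sin(r)+(z-46)*np.cos(r)],1)
    # signed dist of upper lip corners (0,20),(4,20) to the lip front face x=7 in hook frame
    g=[round(7-((u-hx)*np.cos(r)-(w-hz)*np.sin(r)+11),1) for u,w in((0,20),(4,20),(4,30))]
    print(a,'liptop back',f(11,78),'front',f(7,78),'gap at corners',g,'O',f(0,0),'necktop x0',f(0,50))
"
```

```text
hook O [-40.1  11.  -26.3] heel [-2.1 11.   1.9] lip [16.9 11.  27.7] raise/roll/yaw [40.  -0.1  0. ]
40
dp [-0.  -0.1  0.1] n 0.2 turn [ 0.    -0.001 -0.   ] | [ 555.9 -191.3  258.4] F [ 0.9  0.3 -3.6] t 13.3 j [-0.47  0.42  0.26 -0.67 -1.6   0.29] w 13.5
30
dp [ -0.3  -1.3 -21.7] n 21.7 turn [-0.17   0.038  0.   ] | [ 555.9 -191.3  258.4] F [ 0.9  0.3 -3.6] t 13.3 j [-0.47  0.42  0.26 -0.67 -1.6   0.29] w 13.5
20
dp [ -1.5  -6.7 -44. ] n 44.6 turn [-0.34   0.077  0.   ] | [ 555.9 -191.3  258.4] F [ 0.9  0.3 -3.6] t 13.3 j [-0.47  0.42  0.26 -0.67 -1.6   0.29] w 13.5
10
dp [ -3.7 -15.9 -66.1] n 68.1 turn [-0.51   0.116  0.   ] | [ 555.9 -191.3  258.4] F [ 0.9  0.3 -3.6] t 13.3 j [-0.47  0.42  0.26 -0.67 -1.6   0.29] w 13.5
0
dp [ -6.3 -27.2 -86.9] n 91.3 turn [-0.68   0.155  0.   ] | [ 555.9 -191.3  258.4] F [ 0.9  0.3 -3.6] t 13.3 j [-0.47  0.42  0.26 -0.67 -1.6   0.29] w 13.5
40 liptop back [18.6 26.5] front [15.5 29.1] gap at corners [np.float64(6.0), np.float64(3.0), np.float64(9.4)] O [-40.  -26.2] necktop x0 [-7.9 12.1]
30 liptop back [17.  30.2] front [13.5 32.2] gap at corners [np.float64(5.6), np.float64(2.2), np.float64(7.2)] O [-31.5 -31.8] necktop x0 [-6.5 11.5]
20 liptop back [15.4 32.6] front [11.7 33.9] gap at corners [np.float64(6.2), np.float64(2.5), np.float64(5.9)] O [-21.6 -37. ] necktop x0 [-4.5 10. ]
10 liptop back [13.6 33.5] front [ 9.6 34.2] gap at corners [np.float64(7.0), np.float64(3.1), np.float64(4.8)] O [-10.8 -41.4] necktop x0 [-2.1  7.8]
0 liptop back [10.  33.5] front [ 6.  33.5] gap at corners [np.float64(6.0), np.float64(2.0), np.float64(2.0)] O [ -1.  -44.5] necktop x0 [-1.   5.5]
```

The lip is up inside the groove (16.9, 27.7) with no contact. Now I swing down in 10° stages.

servo_tool --turn '[[-0.034,0.0077,0],[-0.034,0.0077,0],[-0.034,0.0077,0],[-0.034,0.0077,0],[-0.034,0.0077,0]]' --dp '[[0,0.0001,-0.0043],[0,0,-0.0043],[0,-0.0002,-0.0043],[-0.0001,-0.0004,-0.0044],[-0.0002,-0.0007,-0.0044]]' --fingers '[0.0,0.0,0.0,0.0,0.0]'

```text
clock: 13.92
position: [555.5, -192.4, 235.2]
ee_rot: [-0.602, 0.757, 0.158, 0.198]
contact_force: [0.3, -1.4, -3.1]
gripper_width: 13.7
```

```bash
python3 -c "
from chk import *
report();heel(4.5,2.5,20)"
```

```text
hook O [-31.3  10.8 -32.3] heel [ 0.9 10.8  2.4] lip [14.8 10.9 31.3] raise/roll/yaw [29.3 -0.   0. ]
dp [ -1.1  -5.6 -20.8] n 21.5 turn [-0.159  0.036 -0.   ] | [ 555.5 -192.4  235.2] F [ 0.3 -1.4 -3.1] t 13.925 j [-0.37  0.39  0.18 -0.51 -1.46  0.22] w 13.7
```

servo_tool --turn '[[-0.032,0.007,0],[-0.032,0.007,0],[-0.032,0.007,0],[-0.032,0.007,0],[-0.032,0.007,0]]' --dp '[[-0.0001,-0.0009,-0.0042],[-0.0002,-0.001,-0.0042],[-0.0002,-0.0011,-0.0042],[-0.0003,-0.0012,-0.0042],[-0.0003,-0.0013,-0.0042]]' --fingers '[0.0,0.0,0.0,0.0,0.0]'

```text
clock: 14.55
position: [554.3, -197.8, 212.5]
ee_rot: [-0.614, 0.771, 0.104, 0.132]
contact_force: [0.7, -0.6, -2.4]
gripper_width: 13.5
```

```bash
python3 -c "
from chk import *
report();heel(8,2,10)"
```

```text
hook O [-21.6  10.9 -37.6] heel [ 4.  10.9  2.1] lip [12.7 10.9 33. ] raise/roll/yaw [19.3  0.1  0. ]
dp [ -2.   -9.4 -20.3] n 22.4 turn [-0.158  0.038 -0.001] | [ 554.3 -197.8  212.5] F [ 0.7 -0.6 -2.4] t 14.55 j [-0.27  0.36  0.09 -0.35 -1.33  0.14] w 13.5
```

servo_tool --turn '[[-0.031,0.007,0],[-0.031,0.007,0],[-0.031,0.007,0],[-0.031,0.007,0],[-0.031,0.007,0]]' --dp '[[-0.0003,-0.0017,-0.004],[-0.0004,-0.0018,-0.004],[-0.0004,-0.0019,-0.004],[-0.0004,-0.002,-0.004],[-0.0004,-0.002,-0.004]]' --fingers '[0.0,0.0,0.0,0.0,0.0]'

```text
clock: 15.18
position: [552.3, -207.3, 191.4]
ee_rot: [-0.621, 0.779, 0.052, 0.066]
contact_force: [-0.0, -0.2, -2.3]
gripper_width: 13.6
```

```bash
python3 -c "
from chk import *
report();heel(9.5,1.5,3);heel(10.5,0.5,0)"
```

```text
hook O [-10.8  11.2 -41.6] heel [ 7.8 11.1  1.9] lip [11.2 11.1 33.8] raise/roll/yaw [9.6 0.1 0.1]
dp [ -1.8  -7.6 -14. ] n 16.0 turn [-0.113  0.028 -0.001] | [ 552.3 -207.3  191.4] F [-0.  -0.2 -2.3] t 15.175 j [-0.18  0.35 -0.01 -0.18 -1.21  0.02] w 13.6
dp [ -2.8 -11.7 -20.9] n 24.1 turn [-0.164  0.04  -0.001] | [ 552.3 -207.3  191.4] F [-0.  -0.2 -2.3] t 15.175 j [-0.18  0.35 -0.01 -0.18 -1.21  0.02] w 13.6
```

servo_tool --turn '[[-0.038,0.009,0],[-0.037,0.009,0],[-0.037,0.009,0],[-0.03,0.007,0],[0,0,0]]' --dp '[[-0.0007,-0.0027,-0.0049],[-0.0007,-0.0027,-0.0049],[-0.0006,-0.0027,-0.0049],[-0.0004,-0.0018,-0.0035],[0,0,0]]' --fingers '[0.0,0.0,0.0,0.0,0.0]'

```text
clock: 15.8
position: [549.8, -217.6, 172.1]
ee_rot: [-0.624, 0.782, 0.004, 0.005]
contact_force: [-0.4, -1.6, -1.2]
gripper_width: 13.2
```

```bash
python3 -c "
from chk import *
report();heel(10.5,0.3,0)"
```

```text
hook O [ -1.7  11.1 -45.1] heel [ 9.8 11.1  0.8] lip [ 8.2 11.1 32.8] raise/roll/yaw [0.7 0.  0.1]
dp [-0.2 -1.4 -1.8] n 2.3 turn [-0.012  0.003 -0.003] | [ 549.8 -217.6  172.1] F [-0.4 -1.6 -1.2] t 15.8 j [-0.11  0.35 -0.11 -0.01 -1.1  -0.11] w 13.2
```

Almost seated. I'll press gently down and in, stepping until a force shows.

servo_tool --turn '[[-0.008,0.002,0],[0,0,0],[0,0,0],[0,0,0],[0,0,0]]' --dp '[[-0.0002,-0.001,-0.001],[-0.0002,-0.0008,-0.001],[0,0,0],[0,0,0],[0,0,0]]' --fingers '[0.0,0.0,0.0,0.0,0.0]'

```text
clock: 16.42
position: [550.1, -219.5, 171.0]
ee_rot: [-0.623, 0.782, 0.001, 0.003]
contact_force: [-0.2, 0.3, -2.4]
gripper_width: 13.4
```

```bash
python3 -c "
from chk import *
report();heel(11,0,0); print(read_state()['wrist_torque'])"
```

```text
hook O [ -0.1  11.7 -45.5] heel [11.1 11.6  0.4] lip [ 9.3 11.5 32.4] raise/roll/yaw [0.3 0.2 0.1]
dp [-0.7 -0.1 -1. ] n 1.2 turn [-0.004  0.004 -0.001] | [ 550.1 -219.5  171. ] F [-0.2  0.3 -2.4] t 16.425 j [-0.11  0.35 -0.12 -0.01 -1.1  -0.11] w 13.4
[ 0.05797384  0.08343233 -0.02276904]
```

servo_tool --turn '[[0,0,0],[0,0,0],[0,0,0],[0,0,0],[0,0,0]]' --dp '[[-0.0002,-0.0002,-0.0012],[0,0,-0.0012],[0,0,0],[0,0,0],[0,0,0]]' --fingers '[0.0,0.0,0.0,0.0,0.0]'

```text
clock: 17.05
position: [550.4, -219.9, 170.1]
ee_rot: [-0.623, 0.782, -0.0, 0.003]
contact_force: [-0.7, 1.1, 1.0]
gripper_width: 13.7
```

```bash
python3 -c "
from chk import *
report(); s=read_state(); print(s['wrist_torque'],s['contact_force'])"
```

```text
hook O [  0.2  12.  -46.4] heel [11.4 11.9 -0.4] lip [ 9.6 11.7 31.6] raise/roll/yaw [0.3 0.3 0.1]
[ 0.0870811   0.21841889 -0.11310133] [-0.69656193  1.06797472  0.96448755]
```

The ledge now carries the hook: Fz went from −2.4 to +1. Release.

servo_tool --turn '[[0,0,0],[0,0,0],[0,0,0],[0,0,0],[0,0,0]]' --dp '[[0,0,0],[0,0,0],[0,0,0],[0,0,0],[0,0,0]]' --fingers '[0.02,0.03,0.045,0.05,0.05]'

```text
clock: 17.68
position: [550.9, -220.4, 169.8]
ee_rot: [-0.623, 0.782, -0.001, 0.004]
contact_force: [0.3, 0.3, -0.5]
gripper_width: 50.0
```

servo_tool --turn '[[0,0,0],[0,0,0],[0,0,0],[0,0,0],[0,0,0]]' --dp '[[0,0,0.01],[0,0,0.02],[0,0,0.03],[0,0.01,0.03],[0,0.02,0.03]]' --fingers '[0.05,0.05,0.05,0.05,0.05]'

```text
clock: 18.3
position: [549.5, -190.7, 293.3]
ee_rot: [-0.623, 0.782, 0.0, 0.002]
contact_force: [0.5, 0.7, 0.1]
gripper_width: 50.2
```

servo_tool --turn '[[-0.12,0,0],[-0.15,0,0],[-0.15,0,0],[-0.15,0,0],[0,0,0]]' --dp '[[0,0.045,0.02],[0,0.045,0.01],[0,0.045,0.0],[0,0.03,0],[0,0,0]]' --fingers '[0.05,0.05,0.05,0.05,0.05]'

```text
clock: 18.92
position: [552.3, -21.3, 333.9]
ee_rot: [-0.596, 0.75, -0.234, -0.169]
contact_force: [-0.2, -0.5, -0.5]
gripper_width: 50.0
```

```bash
python3 - <<'E'
from chk import *
s=read_state(); print(s['position'],s['contact_force'],s['clock'])
c=cam('wrist'); c=cam('wrist')
H=R.from_euler('z',RAIL[2]); O=tr(RAIL,[0,11.5,189])[0]
r=regions_of('hook','wrist'); print([(round(x['score'],2),x['box']) for x in r[:3]])
def P(q,B): return (H*R.from_euler('yz',[q[2],q[3]])).apply(B)+O+H.apply([q[0],0,q[1]])+H.apply([0,q[4],0])
def msk(q,S=4):
    m=np.zeros((1600,2560),np.uint8)
    for b in HOOK: cv2.fillConvexPoly(m,cv2.convexHull(((proj(c,P(q,b))+.5)*S).astype(np.int32)),1)
    return cv2.resize(m.astype(np.float32),(640,400),interpolation=cv2.INTER_AREA)
# visible part only: without neck/lip inside the rail
HOOK[:]=[HOOK[0],HOOK[3],HOOK[4]]
im=c['img'].copy(); k=1.25; im=cv2.resize(im,None,fx=k,fy=k)
for b in HOOK:
    for i in range(8):
        for j in range(i):
            if bin(i^j).count('1')==1: cv2.polylines(im,[((proj(c,P([0]*5,b[[i,j]]))+.5)*k).astype(np.int32)],False,(0,255,0),1)
save('end.png',im)
for x in r[:1]:
    m=x['region'].astype(np.float32); cost=lambda q:np.abs(msk(q)-m).sum()/m.sum()
    x0=np.zeros(5); st=[4,4,.05,.05,4]
    o=minimize(cost,x0,method='Nelder-Mead',options=dict(initial_simplex=[x0]+[np.eye(5)[i]*st[i] for i in range(5)],maxfev=300)); print('dx dz pitch yaw dy',o.x.round(3),round(o.fun,3),'seated model',round(cost(x0),3))
E
```

```text
[552.30260893 -21.31948162 333.90908878] [-0.2085072  -0.47736857 -0.45313244] 18.925
[(0.88, [283.9, 4.6, 48.8, 135.8])]
dx dz pitch yaw dy [ 1.279  2.47  -0.018  0.011 -0.4  ] 0.171 seated model 0.21
```

```bash
python3 -c "
from bench import *
print(job_done())"
```

```text
the job is handed in; nothing more can be done
None
```

I hung the arm hook in the rail's groove between the two ladles, let go and backed the arm away. I handed the job in at about 19 s on the robot clock; no verdict came back.

- **First grip missed:** the real fingertips sat about 30 mm behind the reported TCP, so the fingers shut above the arm. A second try 20–25 mm lower held it.
- **Hanging:** I raised the arm 40° and put the lip in at about (17, 28) mm in the groove frame, without contact. I then swung it down in stages with forces under about 4 N. The ledge took the weight before release (Fz went from −2.4 to +1 N).
- **Position along the rail:** the hook's middle is about 11 mm from the rail's middle, on the larger ladle's side. That is roughly 155 mm from each peg, against the 70 mm required.
- **Last check, after release:** a wrist-camera silhouette fit put the hook 1.3 mm in x and 2.5 mm in z from the ideal seat, with −0.018 rad pitch and 0.011 rad yaw. I put the offsets down to camera error. The fit was only moderate, with about 17% mask mismatch.

The gripper read 13 mm on the 15 mm arm, another small disagreement. I had reached the 12-picture limit, so I did not see the final state. I also did not measure the ladles or the other things on the counter again after the move; the only forces I saw were small.

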